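Dispense a round sweet and present it in its dish

TASK

Press the dispenser's sprung paddle lever all the way down to its stop and let it spring back, so that the round chocolate sweet rolls into the white dish. When the sweet lies still in the middle, lift the dish (its arched handle has a wooden grip), carry it level to the round coaster (not the square one) and turn it a quarter turn to the left (anticlockwise seen from above), so that its thumb tab, which pointed straight away from the chute, ends pointing to the right as the robot sees it, square to the chute. Keep the sweet in the middle all the while and leave the other things where they stand, and finish while holding the dish still and level, its underside about 15 cm above the middle of the round coaster: do not set it down or let go.

Things in the scene. Friction and masses are not known exactly. Their poses are not given: they have to be found in the camera images.
- dispenser: fixed dispenser: white housing 75 x 90 mm, 150 mm tall (a small knob to 162), on a wooden foot. Origin under it on the worktop; the housing spans x -10 to +65, y -45 to +45 mm. Its -x axis is where the chute looks: towards the robot, turned by at most 0.25 rad. A steel trough, 46 mm wide, slopes down along -x; its walls reach z 70 mm
- chute_end (a point): the open lower end of the trough, 70 mm before the dispenser's origin along -x and 35 mm up
- paddle (a point): middle of the top face of the dark wooden paddle (34 x 40 mm, 10 mm thick) at the end of the lever; turns with it. At rest 148 mm to the -y side of the dispenser's origin, 45 mm before it, 127 mm up, its outer end tilted up by 0.3 rad; at the stop 57 mm lower, 8 mm farther out, tilted down by 0.3 rad
- lever (a joint): lever angle in rad: 0 at rest, 0.60 at its stop; a see-saw about the dispenser's x, pivot 88 mm from the paddle's middle towards the chute (+y) and 42 mm below it at rest. Pressing the paddle down lifts a gate off the sweet. Takes 2 N at the start, 5 N at the stop, springs back when released; keep it down half a second so that the sweet has passed
- dish: loose white dish, 0.25 kg, 155 mm across, 30 mm high, a shallow bowl: floor 6 mm thick, flat over the middle 28 mm, rising ever more steeply to the rim. Origin under its middle, z up. Its steel handle arches over the middle in the dish's y-z plane (feet at y +-74 mm). Stands before the chute, 10 mm clear of it, its tab (-x) away from the chute
- handle (a point): centre of the wooden grip on top of the arched handle, 112 mm above the dish's underside: a bar 14 mm thick (along the dish's x), 64 mm long (along its y), 18 mm high; pinch it from above across its thickness
- tab (a point): outer part of the flat thumb tab on the dish's rim (28 mm wide, 5 mm thick, sticks out 25 mm), 95 mm from the dish's middle along its -x, 29 mm above the underside
- sweet_center (a point): centre of the round chocolate sweet, a dark loose hard ball 28 mm across, 16 g; waits in the trough behind the gate at the start; in the middle of the dish it lies 20 mm above the dish's underside
- round_coaster: fixed round cork coaster, 100 mm across, 6 mm thick, on the worktop to the left or right; origin under its middle, axes as the world's
- square_coaster: fixed square cork coaster, 94 mm, 6 mm thick, on the other side; a bystander, not used
- salt_shaker: loose salt shaker, 44 mm wide, 90 mm tall, origin under it; leave it alone
- spice_jar: loose spice jar, 42 mm wide, 96 mm tall, origin under it; leave it alone
- tea_light: loose tea light, 38 mm wide, 15 mm tall, origin under it; leave it alone

How it is judged:
By the outcome, as a careful person would: the job done as asked, in the order asked, and still so for the second after the job is handed in, while the arm keeps its last pose, push and grip.
It also fails if it takes over 54 s, if anything falls off the work surface, if the arm or the gripper's body presses on something with over 40 N, if the wrist force passes 120 N, or if a joint passes its speed limit or range.

ROBOT

A 6-joint arm with a two-finger parallel gripper is mounted at the origin on a cart in front of the work surface, level with it; the furniture and walls round the work are solid. World frame = base frame: x ahead of the robot, y to its left, z up, the work surface at z = 0. Lengths are in m, angles in degrees, forces in N, time in s.
With the tool pointing down it reaches from about 0.375 to 0.925 m from the base axis. Payload 5.7 kg.
Tool frame: the origin (TCP) lies midway between the tips of the shut fingers; the grasp point (between the pads) lies 19 mm behind it; z points along the fingers, y is the line along which they close (so a half turn about z gives the same grasp; the last joint's range is limited). The gripper opens to 88 mm and grips with 3 to 60 N. Pads are 20 mm wide; open, the fingers measure 115 mm over their backs; the gripper's body (75 mm by 178 mm) begins 61 mm behind the grasp point.
Start: joints at [69.609, 20.558, 86.54, -0, 72.909, -6.595], TCP at [0.143, 0.583, 0.223] pointing down, gripper open.
Joint ranges: [-170.27, 170.27], [-57.76, 135], [12.27, 136.19], [-55.21, 235.2], [11.17, 155.16], [-170.74, 170.74]. Speed limits (degrees/s): [136.94, 136.94, 180, 180, 180, 180].

INTERFACE

Orientations are given as a 3x3 rotation matrix whose columns are the frame's x, y, z axes.
In Python, from cell import ctrl gives the robot as it stands.
- The arm moves only by the tool play_rows, never from a script. Its argument "deltas" is one flat list of numbers, 5 for each row, row after row: the closure, from 0 (fully open) to 1 (shut), then the shift along the world's x, y, z in units of 60 mm (1.0 is 60 mm), then the turn about the world's z in units of pi/4 rad (1.0 is pi/4 rad). In form: [hand, tx, ty, tz, spin, hand, tx, ty, tz, spin, ...]. A call has 1 to 12 rows; each row shifts and turns the commanded pose from where the row before left it; what a row does not reach is not made up. A row lasts 1/8 s, in which the tool goes at most 62.5 mm and 10.7 degrees, less where a joint would pass 70% of its speed; a pose out of reach is approached as far as the arm can. A call with a number of a shift or a turn outside -1 to 1 is refused whole. A call with a gripper value outside its range is refused whole. The fingers move at their own pace and stop on an object; "force" is the grip in N (left out, the last holds). Time passes only in rows, so rows that do not move let the fingers close. It gives the time, the measured TCP pose, the force, the opening and the grip force at its end, in the units of the state.
- ctrl.get_state(): the state, without advancing time (a new reading comes with each control period).
- ctrl.grab_frame(name): name is "scene" or "top" or "wrist"; returns a dict with "image" (400x640x3 uint8, red, green, blue), "camera_matrix" (3x3 intrinsics, pixels), "R" (3x3) and "t" (3): a world point X has camera coordinates R X + t; the wrist camera has in their place "mount" (4x4, takes a point from camera to tool coordinates, whose origin is the TCP and whose axes are the flange's). Camera axes: x right, y down, z forward; pixel columns grow to the right and rows downward; lengths in m; the calibration is good to about 2 mm. A picture is of the moment at which its call begins: read the wrist's pose just before it. There is no depth.
- ctrl.finish_job(): hands the job in; it is judged then, once.
The state is a dict: "t": time; "q": joint angles; "dq": joint speeds; "tau": joint torques, N m; "tool_pos": TCP position; "eef_rot": TCP orientation; "contact_force": force on the tool from outside, world axes, zero at the start; "wrist_torque": the same for the moment, N m; "opening": finger opening in m; "finger_force": force on a finger pad.
Only numpy, scipy, OpenCV 4.12 (cv2) and the standard library are available. Lean on these libraries where they do the work, as an engineer would, in place of code of your own. Each camera call takes 0.05 s, during which the arm holds its last target. There are 200 camera calls.

## Working session

There is one attempt and no reset: what is moved stays moved. The work goes in short steps, Python scripts to look and compute and a tool call to move; the robot and the scene stay as the last step left them, time stands still between calls to the robot, and variables do not carry over. Pictures are saved under pics/ and viewed, at most 10 in all, crops included, and the job is handed in when it is done.

Besides the shell and the picture viewer there is one more tool, called after ">>>" as name(argument=value, ...), one argument or row to a line, values as JSON. play_rows: Moves the arm, as the interface text tells. Its arguments: {"type":"object","properties":{"deltas":{"type":"array","items":{"type":"number","minimum":-1,"maximum":1}},"force":{"type":"number"}},"required":["deltas"]}

```bash
mkdir -p pics; cat > h.py <<'E'
import numpy as np, cv2
from cell import ctrl
def grab(n,f=None):
    s=ctrl.get_state(); d=ctrl.grab_frame(n); d['s']=s
    if f: cv2.imwrite('pics/'+f,d['image'][:,:,::-1])
    return d
def ray(d,u,v,z):
    K=np.array(d['camera_matrix']);R=np.array(d['R']);t=np.array(d['t'])
    r=R.T@np.linalg.solve(K,[u,v,1]);c=-R.T@t
    return c+r*(z-c[2])/r[2]
def proj(d,X):
    p=np.array(d['camera_matrix'])@(np.array(d['R'])@np.array(X)+np.array(d['t']));return p[:2]/p[2]
E
python3 - <<'E'
from h import *
import pickle
a=grab('top','top0.png');b=grab('scene','scene0.png')
pickle.dump((a,b),open('c.pkl','wb'))
for d in(a,b):print(np.round(d['camera_matrix'],1).tolist(),np.round(-np.array(d['R']).T@np.array(d['t']),3))
s=a['s'];print(s['t'],s['tool_pos'],np.round(s['eef_rot'],3).tolist(),s['opening'])
E
```

```text
[[428.4, 0.0, 319.2], [0.0, 428.4, 187.4], [0.0, 0.0, 1.0]] [ 0.254 -0.017  1.475]
[[458.0, 0.0, 324.1], [0.0, 458.0, 201.9], [0.0, 0.0, 1.0]] [ 0.164 -0.733  1.065]
0.0 [0.14284356 0.58203404 0.22182877] [[-0.971, 0.238, -0.001], [0.238, 0.971, -0.002], [0.0, -0.002, -1.0]] 0.08794663143624733
```

View pics/top0.png

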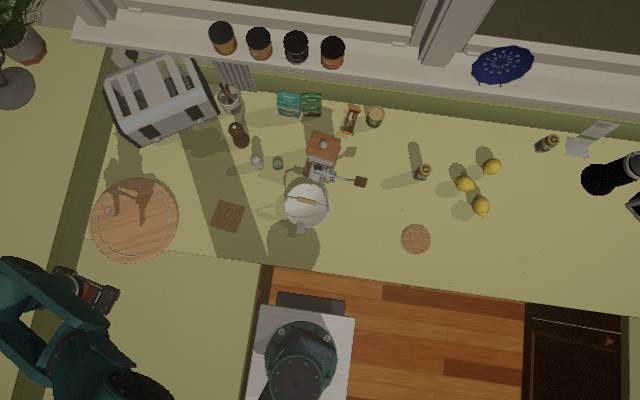

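View pics/scene0.png

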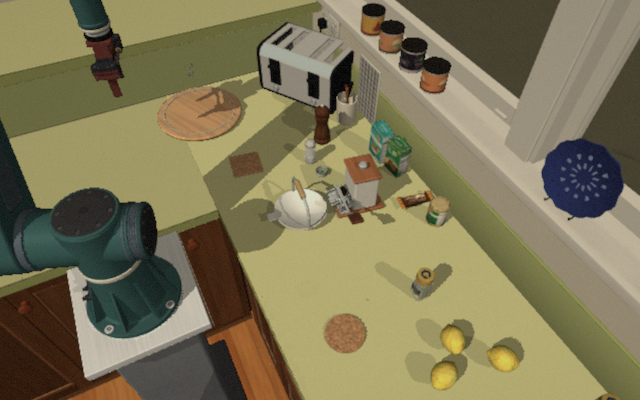

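The top view shows the dispenser near (322,150), paddle (360,182), dish (306,205) and round coaster (416,239). I'll zoom in for accuracy.

```bash
python3 - <<'E'
from h import *
import pickle
a,b=pickle.load(open('c.pkl','rb'))
c=a['image'][125:255,240:440]; A=cv2.resize(c,None,fx=4,fy=4,interpolation=cv2.INTER_CUBIC)[:,:,::-1]
cv2.imwrite('pics/topc.png',A)
c=b['image'][140:260,250:400]; cv2.imwrite('pics/scc.png',cv2.resize(c,None,fx=5,fy=5,interpolation=cv2.INTER_CUBIC)[:,:,::-1])
# coaster by colour
for n,d,x0,x1,y0,y1,q in(('top',a,398,436,220,258,0),('sc',b,318,372,308,358,0)):
    im=cv2.cvtColor(d['image'],cv2.COLOR_RGB2HSV)[y0:y1,x0:x1]
    m=((im[:,:,0]<16)&(im[:,:,1]>70)).astype(np.uint8)
    M=cv2.moments(m,True);u=M['m10']/M['m00']+x0;v=M['m01']/M['m00']+y0
    P=ray(d,u,v,.006);print(n,M['m00'],u,v,P)
for u,v in((306,205),(360,182)):print(ray(a,u,v,.03),ray(a,u,v,.127))
E
```

```text
top 238.0 416.6344537815126 239.52100840336135 [ 0.43559415 -0.33603061  0.006     ]
sc 1175.0 344.76340425531913 333.23489361702127 [ 0.43510689 -0.33827986  0.006     ]
[0.4973795  0.05506275 0.03      ] [0.48105312 0.05025194 0.127     ]
[ 0.60333147 -0.1183712   0.03      ] [ 0.57989419 -0.1115421   0.127     ]
```

View pics/topc.png

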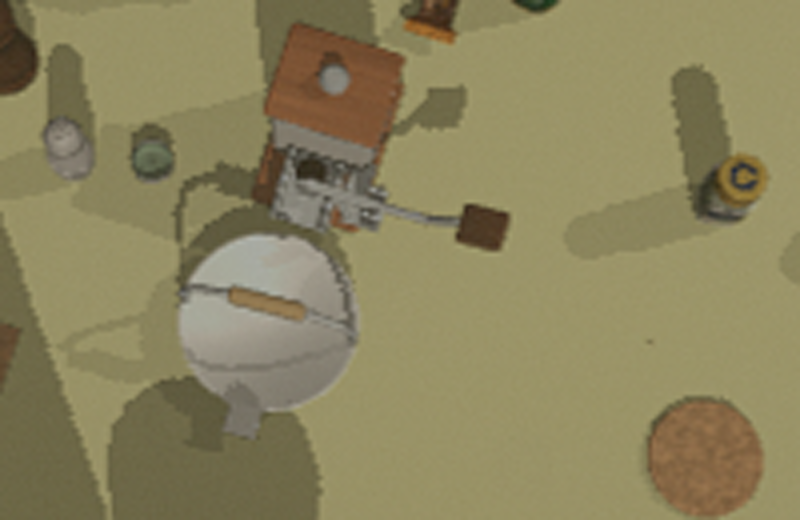

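View pics/scc.png

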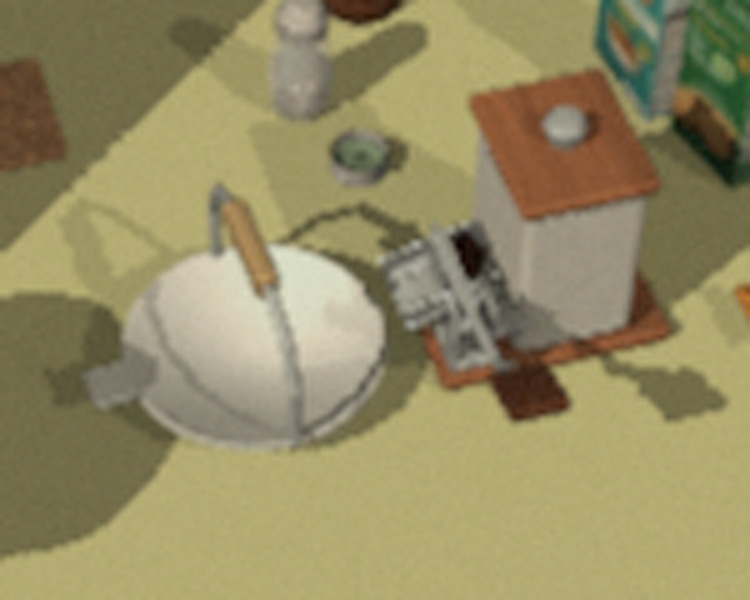

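Both crops show the same features: grip, tab, knob and paddle. I'll fit the dispenser pose and the dish pose to these pixels.

```bash
python3 - <<'E'
from h import *
import pickle
from scipy.optimize import least_squares
a,b=pickle.load(open('c.pkl','rb'))
T=lambda u,v:(240+u/4-.4,125+v/4-.4)
S=lambda u,v:(250+u/5-.4,140+v/5-.4)
def W(p,l):c,s=np.cos(p[2]),np.sin(p[2]);return[p[0]+c*l[0]-s*l[1],p[1]+s*l[0]+c*l[1],l[2]]
disp=[((.0275,0,.16),T(335,76),S(566,122)),((-.045,-.148,.127),T(483,227),S(532,388)),
 ((-.010,.045,.15),T(267,114),S(0,0)) ]
disp[2]=((-.010+0,0,.15),None,None)
dish=[((0,0,.121),T(267,301),S(249,247)),((-.095,0,.0315),T(242,415),S(115,382)),((0,.032,.121),T(230,296),S(230,203)),((0,-.032,.121),T(305,308),S(267,291))]
for n,L,x0 in(('disp',disp,[.65,.03,-.2]),('dish',dish,[.5,.05,-.2])):
    f=lambda p:np.concatenate([(proj(d,W(p,l))-q) for l,*Q in L for d,q in zip((a,b),Q) if q is not None])
    r=least_squares(f,x0);p=r.x;print(n,p.round(4),r.fun.round(1))
    if n=='disp':
        print('paddle',W(p,(-.045,-.148,.127)),'dish pred',W(p,(-.1575,0,0)))
        for nm,l in(('knob',disp[0]),('paddle',disp[1])):print(nm,ray(a,*l[1],l[0][2]),ray(b,*l[2],l[0][2]))
E
```

```text
disp [ 0.6522  0.0245 -0.167 ] [ 0.7  0.7  0.1 -0.7  0.5 -0.2 -0.3 -0.7]
paddle [np.float64(0.5831903254987474), np.float64(-0.11395704878709409), 0.127] dish pred [np.float64(0.49685821429548227), np.float64(0.05068503749459477), 0]
knob [0.68115865 0.02239807 0.16      ] [0.67783384 0.01777392 0.16      ]
paddle [ 0.5821922  -0.11240743  0.127     ] [ 0.58283445 -0.11632002  0.127     ]
dish [ 0.4992  0.0485 -0.1194] [ 1.1  0.   0.9 -1.9  0.5  3.2 -2.9  0.2  0.7 -1.2  1.1 -1.   1.2  0.8
  0.9 -2.4]
```

>>> play_rows(
  deltas=[1, 0.367, -0.581, 0, -0.0955, 1, 0.367, -0.581, 0, -0.0955, 1, 0.367, -0.581, 0, -0.0955, 1, 0.367, -0.581, 0, -0.0955, 1, 0.367, -0.581, 0, -0.0955, 1, 0.367, -0.581, 0, -0.0955, 1, 0.367, -0.581, 0, -0.0955, 1, 0.367, -0.581, 0, -0.0955, 1, 0.367, -0.581, 0, -0.0955, 1, 0.367, -0.581, 0, -0.0955],
)

```text
t: 1.35
tool_pos: [0.3636, 0.2328, 0.2225]
eef_rot: [[-0.546, 0.838, -0.0], [0.838, 0.546, -0.0], [0.0, -0.0, -1.0]]
contact_force: [0.6, 0.5, -0.4]
opening: 0.0007
finger_force: 0.0
```

>>> play_rows(
  deltas=[1, 0.367, -0.581, 0, -0.0955, 1, 0.367, -0.581, 0, -0.0955, 1, 0.367, -0.581, 0, -0.0955, 1, 0.367, -0.581, 0, -0.0955, 1, 0.367, -0.581, 0, -0.0955, 1, 0.367, -0.581, 0, -0.0955, 1, 0.367, -0.581, 0, -0.0955, 1, 0.367, -0.581, 0, -0.0955, 1, 0.367, -0.581, 0, -0.0955, 1, 0.367, -0.581, 0, -0.0955, 1, 0, 0, 0, 0, 1, 0, 0, 0, 0],
)

```text
t: 2.85
tool_pos: [0.5826, -0.1141, 0.222]
eef_rot: [[0.169, 0.986, -0.002], [0.986, -0.169, 0.001], [0.001, -0.002, -1.0]]
contact_force: [-0.0, 0.7, -0.3]
opening: 0.0003
finger_force: 0.0
```

>>> play_rows(
  deltas=[1, 0, -0.05, -0.5, 0, 1, 0, 0, -0.5, 0, 1, 0, 0, -0.4, 0, 1, 0, 0, -0.2, 0, 1, 0, 0, -0.2, 0, 1, 0, 0, -0.2, 0, 1, 0, 0, 0, 0],
)

```text
t: 3.72
tool_pos: [0.5836, -0.1174, 0.1023]
eef_rot: [[0.169, 0.986, -0.0], [0.986, -0.169, 0.0], [0.0, -0.0, -1.0]]
contact_force: [-1.0, -0.5, 2.0]
opening: 0.0003
finger_force: 1.0
```

>>> play_rows(
  deltas=[1, 0, -0.03, -0.2, 0, 1, 0, -0.03, -0.15, 0, 1, 0, 0, -0.1, 0, 1, 0, 0, 0, 0],
)

```text
t: 4.22
tool_pos: [0.5836, -0.1212, 0.0752]
eef_rot: [[0.169, 0.986, -0.0], [0.986, -0.169, 0.0], [0.0, -0.0, -1.0]]
contact_force: [0.4, 0.9, 4.4]
opening: 0.0007
finger_force: 2.0
```

>>> play_rows(
  deltas=[1, 0, 0, -0.06, 0, 1, 0, 0, -0.04, 0, 1, 0, 0, 0, 0],
)

```text
t: 4.6
tool_pos: [0.5839, -0.121, 0.0713]
eef_rot: [[0.169, 0.986, 0.001], [0.986, -0.169, -0.0], [0.0, 0.001, -1.0]]
contact_force: [-2.8, 2.1, 16.9]
opening: 0.0005
finger_force: 7.6
```

The force jumped to 17 N, so the lever is at its stop. I'll hold it there, then release.

>>> play_rows(
  deltas=[1, 0, 0, 0, 0, 1, 0, 0, 0, 0, 1, 0, 0, 0, 0, 1, 0, 0, 0, 0, 1, 0, 0, 0, 0, 1, 0, 0, 0, 0],
)

```text
t: 5.35
tool_pos: [0.5839, -0.121, 0.0713]
eef_rot: [[0.169, 0.986, 0.001], [0.986, -0.169, -0.0], [0.0, 0.001, -1.0]]
contact_force: [-2.4, 3.2, 14.9]
opening: 0.0006
finger_force: 7.4
```

>>> play_rows(
  deltas=[1, 0, 0, 0.2, 0, 1, 0, 0, 0.2, 0, 1, 0, 0, 0.2, 0, 1, 0, 0, 0.2, 0, 1, 0, 0, 0.3, 0, 1, 0, 0, 0.5, 0, 1, 0, 0, 0.6, 0, 1, 0, 0, 0.4, 0, 0, 0, 0, 0, 0, 0, 0, 0, 0, 0],
)

```text
t: 6.6
tool_pos: [0.5826, -0.1209, 0.2245]
eef_rot: [[0.169, 0.986, -0.002], [0.986, -0.169, 0.0], [0.0, -0.002, -1.0]]
contact_force: [-0.8, -0.5, -0.1]
opening: 0.0171
finger_force: 0.0
```

```bash
python3 - <<'E'
from h import *
import pickle
a=grab('top');b=grab('scene')
pickle.dump((a,b),open('c2.pkl','wb'))
A=cv2.resize(a['image'][140:240,260:380],(480,400),interpolation=cv2.INTER_CUBIC)
B=cv2.resize(b['image'][160:260,260:340],(320,400),interpolation=cv2.INTER_CUBIC)
cv2.imwrite('pics/after.png',np.hstack([A,B])[:,:,::-1])
E
```

```text
(no output)
```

View pics/after.png

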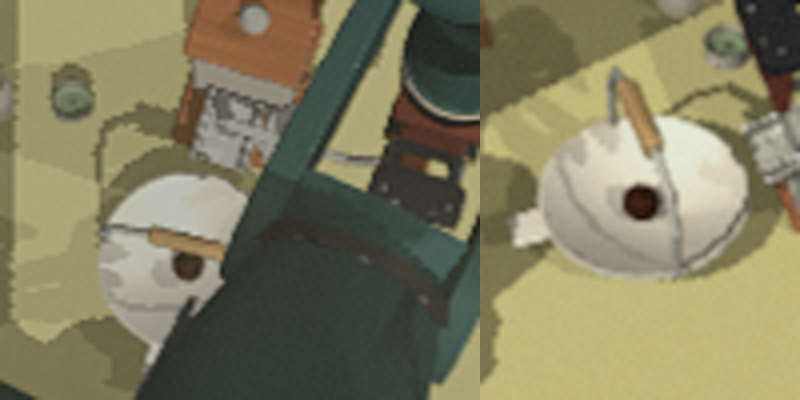

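The sweet is in the dish near its middle. Next I'll move over the grip and check from the wrist camera.

>>> play_rows(
  deltas=[0, -0.176, 0.356, 0, 0, 0, -0.176, 0.356, 0, 0, 0, -0.176, 0.356, 0, 0, 0, -0.176, 0.356, 0, 0, 0, -0.176, 0.356, 0, 0, 0, -0.176, 0.356, 0, 0, 0, -0.176, 0.356, 0, 0, 0, -0.176, 0.356, 0, 0, 0, 0, 0, 0, 0, 0, 0, 0, 0, 0],
)

```text
t: 7.95
tool_pos: [0.4992, 0.0498, 0.2258]
eef_rot: [[0.169, 0.986, 0.001], [0.986, -0.169, -0.0], [-0.0, 0.001, -1.0]]
contact_force: [-0.5, 0.1, 0.7]
opening: 0.0878
finger_force: 0.0
```

```bash
python3 - <<'E'
from h import *
d=grab('wrist','wr.png');s=d['s'];M=np.array(d['mount']);R=np.array(s['eef_rot']);p=np.array(s['tool_pos'])
Rc=R@M[:3,:3];c=R@M[:3,3]+p
d['R']=Rc.T;d['t']=-Rc.T@c
import pickle;pickle.dump(d,open('w.pkl','wb'))
print(p,c,M.round(3).tolist())
b=grab('scene');im=b['image'][180:240,280:335].astype(int).sum(2)
m=(im<150);v,u=np.nonzero(m);print(m.sum(),u.mean()+280,v.mean()+180,ray(b,u.mean()+280,v.mean()+180,.02))
E
```

```text
[0.49922987 0.04981122 0.22583523] [0.51076177 0.12034014 0.38749113] [[0.0, -0.967, -0.253, 0.071], [1.0, 0.0, 0.0, -0.0], [-0.0, -0.253, 0.967, -0.162], [0.0, 0.0, 0.0, 1.0]]
53 299.9056603773585 210.28301886792454 [0.49555941 0.04971633 0.02      ]
```

View pics/wr.png

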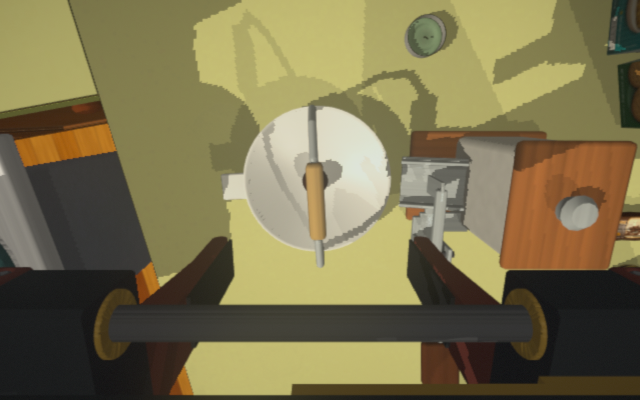

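The wrist view shows the grip from (313,164) to (317,240), the tab at (228,187), the knob at (577,212) and the sweet under the grip. Next I'll compute the grip centre and the yaw.

```bash
python3 - <<'E'
from h import *
import pickle
d=pickle.load(open('w.pkl','rb'))
e=ray(d,313.5,163,.121);f=ray(d,316.5,239,.121);v=e-f
print(e,f,(e+f)/2,np.linalg.norm(v),'yaw',np.degrees(np.arctan2(-v[0],v[1])))
t=ray(d,228,187,.031);print('tab',t);k=ray(d,577,212,.16);print('knob',k)
# dish rim circle
im=cv2.cvtColor(d['image'],cv2.COLOR_RGB2HSV)[95:260,236:400]
m=((im[:,:,1]<45)&(im[:,:,2]>110)).astype(np.uint8)
n,l,st,ce=cv2.connectedComponentsWithStats(m);i=1+st[1:,4].argmax()
c=max(cv2.findContours((l==i).astype(np.uint8),0,1)[0],key=cv2.contourArea);h=cv2.convexHull(c)
E=cv2.fitEllipse(h);print(E,ray(d,E[0][0]+236,E[0][1]+95,.03))
# chute line: knob-tab direction
w=k-t;print(np.degrees(np.arctan2(w[1],w[0])))
E
```

```text
[0.50002326 0.08643343 0.121     ] [0.49168877 0.02489417 0.121     ] [0.49585601 0.0556638  0.121     ] 0.062101089308205855 yaw -7.712849843631939
tab [0.4036319  0.06527846 0.031     ]
knob [0.6730945  0.02811282 0.16      ]
((79.3617935180664, 84.34756469726562), (147.061279296875, 149.79608154296875), 77.77696990966797) [0.49531212 0.05766852 0.03      ]
-7.8529761974730725
```

>>> play_rows(
  deltas=[0, -0.045, 0.085, -0.3, 0.03, 0, 0, 0, -0.4, 0, 0, 0, 0, -0.4, 0, 0, 0, 0, -0.4, 0, 0, 0, 0, -0.3, 0, 0, 0, 0, -0.25, 0, 0, 0, 0, -0.16, 0, 0, 0, 0, 0, 0, 0.6, 0, 0, 0, 0, 0.7, 0, 0, 0, 0],
  force=20,
)

```text
t: 9.3
tool_pos: [0.4968, 0.0549, 0.0936]
eef_rot: [[0.146, 0.989, 0.001], [0.989, -0.146, -0.0], [0.0, 0.001, -1.0]]
contact_force: [-0.3, -0.7, 0.1]
opening: 0.0709
finger_force: 0.0
```

```bash
python3 - <<'E'
from h import *
d=grab('wrist','wr2.png');s=d['s'];print(s['tool_pos'],s['opening'],s['contact_force'])
E
```

```text
[0.49682985 0.05486413 0.0936209 ] 0.07094715454588428 [-0.26772987 -0.7460449   0.11404469]
```

View pics/wr2.png

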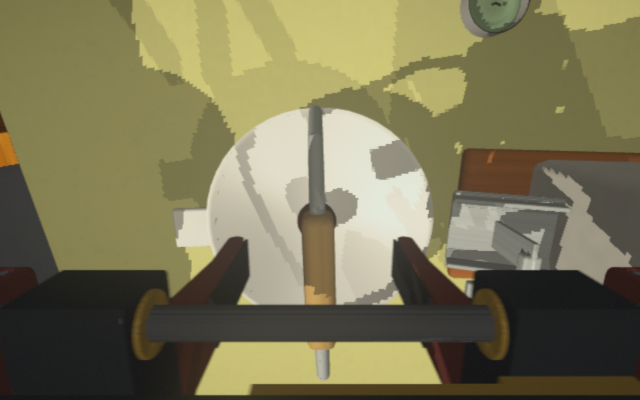

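The grip is centred between the fingers and along the pads, so I'll close on it.

>>> play_rows(
  deltas=[0.75, 0, 0, 0, 0.015, 0.8, 0, 0, 0, 0, 0.82, 0, 0, 0, 0, 0.85, 0, 0, 0, 0, 1, 0, 0, 0, 0, 1, 0, 0, 0, 0, 1, 0, 0, 0, 0],
  force=20,
)

```text
t: 10.22
tool_pos: [0.4963, 0.0548, 0.093]
eef_rot: [[0.134, 0.991, -0.0], [0.991, -0.134, -0.0], [-0.0, -0.0, -1.0]]
contact_force: [0.4, -0.1, 0.4]
opening: 0.014
finger_force: 20.0
```

>>> play_rows(
  deltas=[1, 0, 0, 0.05, 0, 1, 0, 0, 0.1, 0, 1, 0, 0, 0.2, 0, 1, 0, 0, 0.3, 0, 1, 0, 0, 0.4, 0, 1, 0, 0, 0.4, 0, 1, 0, 0, 0.4, 0, 1, 0, 0, 0.3, 0, 1, 0, 0, 0.2, 0, 1, 0, 0, 0.1, 0, 1, 0, 0, 0.05, 0, 1, 0, 0, 0.05, 0],
  force=35,
)

```text
t: 11.72
tool_pos: [0.4959, 0.0548, 0.2456]
eef_rot: [[0.134, 0.991, -0.001], [0.991, -0.134, 0.0], [-0.0, -0.001, -1.0]]
contact_force: [-0.2, -0.2, -2.8]
opening: 0.0136
finger_force: 35.0
```

```bash
cat > sw.py <<'E'
from h import *
d=grab('scene');s=d['s'];p=s['tool_pos'];h=p[2]-.093
u,v=proj(d,[p[0],p[1],h+.02]).astype(int);x0,y0=u-24,v-22
im=d['image'][v-22:v+23,x0:u+25].astype(int).sum(2);m=(im<150).astype(np.uint8)
n,l,st,c=cv2.connectedComponentsWithStats(m)
for i in range(1,n):
    if st[i,4]>15:print(st[i],ray(d,c[i][0]+x0,c[i][1]+y0,h+.02).round(4))
print('tool',p,s['t'],s['contact_force'],np.round(s['wrist_torque'],2))
cv2.imwrite('pics/s%.0f.png'%s['t'],cv2.resize(d['image'][v-60:v+60,u-80:u+80],(640,480),interpolation=cv2.INTER_CUBIC)[:,:,::-1])
E
python3 sw.py; ls pics
```

```text
[19  0  4  6 19] [0.5187 0.1295 0.1726]
[21 20  9  9 64] [0.4944 0.0488 0.1726]
tool [0.49586731 0.05484392 0.24560998] 11.725 [-0.21355391 -0.1784042  -2.79283335] [-0.07  0.08 -0.04]
after.png
s12.png
scc.png
scene0.png
top0.png
topc.png
wr.png
wr2.png
```

>>> play_rows(
  deltas=[1, -0.002, -0.011, 0, 0.0035, 1, -0.005, -0.034, 0, 0.0104, 1, -0.009, -0.057, 0, 0.0174, 1, -0.012, -0.079, 0, 0.0243, 1, -0.016, -0.102, 0, 0.0313, 1, -0.019, -0.125, 0, 0.0382, 1, -0.023, -0.147, 0, 0.0451, 1, -0.026, -0.17, 0, 0.0521, 1, -0.03, -0.193, 0, 0.059, 1, -0.033, -0.215, 0, 0.066, 1, -0.037, -0.238, 0, 0.0729, 1, -0.04, -0.261, 0, 0.0799],
)

```text
t: 13.28
tool_pos: [0.481, -0.0439, 0.2461]
eef_rot: [[-0.258, 0.966, 0.0], [0.966, 0.258, -0.0], [-0.0, 0.0, -1.0]]
contact_force: [0.4, -0.7, -3.3]
opening: 0.0136
finger_force: 35.0
```

>>> play_rows(
  deltas=[1, -0.042, -0.272, 0, 0.0833, 1, -0.042, -0.272, 0, 0.0833, 1, -0.042, -0.272, 0, 0.0833, 1, -0.042, -0.272, 0, 0.0833, 1, -0.042, -0.272, 0, 0.0833, 1, -0.042, -0.272, 0, 0.0833, 1, -0.042, -0.272, 0, 0.0833, 1, -0.042, -0.272, 0, 0.0833, 1, -0.042, -0.272, 0, 0.0833, 1, -0.042, -0.272, 0, 0.0833, 1, -0.042, -0.272, 0, 0.0833, 1, -0.042, -0.272, 0, 0.0833],
)

```text
t: 14.78
tool_pos: [0.4506, -0.2398, 0.246]
eef_rot: [[-0.865, 0.501, -0.0], [0.501, 0.865, -0.0], [0.0, -0.0, -1.0]]
contact_force: [-0.5, -0.1, -2.8]
opening: 0.0145
finger_force: 35.0
```

>>> play_rows(
  deltas=[1, -0.04, -0.261, 0, 0.0799, 1, -0.037, -0.238, 0, 0.0729, 1, -0.033, -0.215, 0, 0.066, 1, -0.03, -0.193, 0, 0.059, 1, -0.026, -0.17, 0, 0.0521, 1, -0.023, -0.147, 0, 0.0451, 1, -0.019, -0.125, 0, 0.0382, 1, -0.016, -0.102, 0, 0.0313, 1, -0.012, -0.079, 0, 0.0243, 1, -0.009, -0.057, 0, 0.0174, 1, -0.005, -0.034, 0, 0.0104, 1, -0.002, -0.011, 0, 0.0035],
)

```text
t: 16.27
tool_pos: [0.4358, -0.3368, 0.246]
eef_rot: [[-0.991, 0.134, -0.0], [0.134, 0.991, -0.0], [0.0, -0.0, -1.0]]
contact_force: [-0.0, 0.0, -2.1]
opening: 0.0138
finger_force: 35.0
```

>>> play_rows(
  deltas=[1, 0, 0, 0, 0, 1, 0, 0, 0, 0, 1, 0, 0, 0, 0, 1, 0, 0, 0, 0],
)

```text
t: 16.77
tool_pos: [0.4358, -0.3368, 0.246]
eef_rot: [[-0.991, 0.134, 0.0], [0.134, 0.991, -0.0], [-0.0, -0.0, -1.0]]
contact_force: [-0.4, 0.3, -2.6]
opening: 0.0138
finger_force: 35.0
```

```bash
python3 sw.py; python3 - <<'E'
from h import *
d=grab('wrist','wr3.png');t=grab('top');s=d['s']
M=np.array(d['mount']);R=np.array(s['eef_rot']);p=np.array(s['tool_pos']);Rc=R@M[:3,:3];d['R']=Rc.T;d['t']=-Rc.T@(R@M[:3,3]+p)
print(proj(d,p+[0,0,-.093+.02]),proj(d,[.4355,-.3365,.006]),np.degrees(np.arctan2(R[1,1],R[0,1])))
A=cv2.resize(t['image'][190:290,366:466],(400,400),interpolation=cv2.INTER_CUBIC)[:,:,::-1]
B=cv2.imread('pics/wr3.png')
C=cv2.imread('pics/'+sorted([f for f in __import__('os').listdir('pics') if f in('s16.png','s17.png')])[-1])
cv2.imwrite('pics/fin.png',np.vstack([np.hstack([cv2.resize(B,(480,300)),cv2.resize(A,(300,300))]),cv2.copyMakeBorder(cv2.resize(C,(400,300)),0,0,0,380,0)]))
E
```

```text
[ 28   0  21  20 306] [ 0.4809 -0.3198  0.173 ]
[22 19 11 12 80] [ 0.4368 -0.3432  0.173 ]
tool [ 0.43584917 -0.33678259  0.24604801] 16.775 [-0.42486145  0.34175957 -2.64268388] [0.03 0.01 0.04]
[316.50458363 217.07961042] [318.02602045 176.36106371] 82.27275640404739
```

View pics/fin.png

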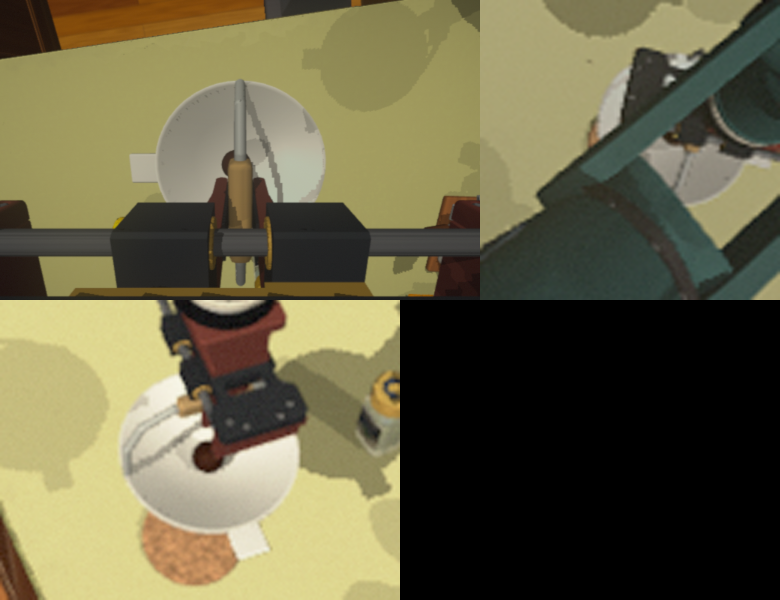

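The dish is level, the tab points right, and the sweet is within about 2 mm of the middle. The scene camera reads about 5 mm low in y against the tool, so I'll shift 3 mm, let it settle and hand in.

>>> play_rows(
  deltas=[1, 0, 0.01, 0, 0, 1, 0, 0.02, 0, 0, 1, 0, 0.015, 0, 0, 1, 0, 0.005, 0, 0, 1, 0, 0, 0, 0, 1, 0, 0, 0, 0, 1, 0, 0, 0, 0, 1, 0, 0, 0, 0, 1, 0, 0, 0, 0, 1, 0, 0, 0, 0, 1, 0, 0, 0, 0, 1, 0, 0, 0, 0],
)

```text
t: 18.42
tool_pos: [0.4358, -0.3338, 0.246]
eef_rot: [[-0.991, 0.134, -0.0], [0.134, 0.991, -0.0], [0.0, -0.0, -1.0]]
contact_force: [0.3, -0.1, -2.5]
opening: 0.014
finger_force: 35.0
```

```bash
python3 sw.py; python3 -c "
from cell import ctrl
print(ctrl.finish_job())"
```

```text
[ 28   0  21  20 298] [ 0.4799 -0.3167  0.173 ]
[22 19 11 11 76] [ 0.4368 -0.3397  0.173 ]
tool [ 0.43580822 -0.33382384  0.24600298] 18.425 [ 0.26667789 -0.06321525 -2.532458  ] [0.03 0.05 0.05]
the job is handed in; nothing more can be done
None
```

I handed the job in at 18.4 s with no verdict returned: the dish is held still and level about 15 cm above the round coaster, to within a few millimetres of its middle, tab turned to the right and the sweet in the middle.

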